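# Start and run on the grip nut of the ring arbor

### The arm

A 6-joint arm with a two-finger parallel gripper is mounted at the origin on a cart in front of the work surface, level with it; the furniture and walls round the work are solid. World frame = base frame: x ahead of the robot, y to its left, z up, the work surface at z = 0. Lengths are in mm, angles in rad, forces in N, time in s.
With the tool pointing down it reaches from about 300 to 775 mm from the base axis. Payload 14.6 kg.
Tool frame: the origin (TCP) lies on the centre line of the jaws, within the pads' length; the fingertips stand 19 mm ahead of it and the grasp point (between the pads) is the TCP (bot.tip_reach is the distance from the TCP to the fingertips, in mm); y points along the fingers, x is the direction in which the jaws open and shut, and the axes are right-handed (so a half turn about y gives the same grasp; the last joint's range is limited). The gripper opens to 85 mm and grips with 20 to 120 N. Pads are 22 mm wide; open, the fingers measure 114 mm over their backs; the gripper's body (76 mm by 85 mm) begins 54 mm behind the grasp point. The pads swing forward as they close: fully open they stand 13 mm farther back than shut.
Start: joints at [1.067, 0.3, 1.521, -0, 1.321, -0.067], TCP at [232.669, 498.352, 250.281] pointing down, gripper open.
Joint ranges: [-3.03, 3.03], [-0.79, 2.21], [0.23, 2.52], [-1.04, 4.18], [0, 3.07], [-2.55, 2.55]. Speed limits (rad/s): [2.22, 2.22, 2.57, 3.14, 3.14, 3.14].

### API

Orientations are given as a unit quaternion [w, x, y, z].
In Python, from rig import bot gives the robot as it stands. Calls block until the motion is done:
- bot.move_to(position, orientation): joint-space move of the TCP to a pose.
- bot.servo_line(position, attitude=None, speed=150, until_force=None): straight line of the TCP; attitude=None keeps the orientation; speed is the mean speed in mm/s. With until_force (N) it stops when the force on the tool has changed by that much, and returns True; else False.
- bot.move_joints(angles): joint-space move.
- bot.move_gripper(opening, grip_force=None): finger opening in mm; grip_force is the grip in N (None keeps the last); returns when the fingers have stopped.
- bot.dwell(seconds).
- bot.ik(position, orientation): joint angles nearest the present ones, or None.
- bot.read_state(): the state.
- bot.read_camera(name): name is "scene" or "top" or "wrist"; returns a dict with "image" (480x640x3 uint8, blue, green, red), "depth" (480x640 float32, mm along the optical axis (not along the pixel's ray), 0 where there is no reading), "fovy" (degrees; the focal length in pixels is half the picture's height over the tangent of half this angle, whatever the lens; pixels are square), "cx", "cy" (the principal point, pixels), "k1" (the pictures are not rectified: a ray, as slopes to the right and down, at radius r is drawn at 1 + k1 r^2 times it, then the intrinsics apply), "eye" and "attitude" of the camera in the world; the wrist camera has in their place "mount" (4x4, takes a point from camera to tool coordinates, whose origin is the TCP and whose axes are the tool frame's). Camera axes: x right, y down, z forward; pixel columns grow to the right and rows downward; lengths in mm; the calibration is good to about 2 mm. A picture is of the moment at which its call begins: read the wrist's pose just before it.
A pose or a line that the arm cannot do raises bot.MotionError and nothing moves.
- bot.finish_job(): hands the job in, once; it reports no verdict.
The state is a dict: "clock": time; "joint_positions": joint angles; "qvel": joint speeds; "effort": joint torques, N m; "ee_pos": TCP position; "tool_rot": TCP orientation; "ft_force": force on the tool from outside, world axes, zero at the start; "moment": the same for the moment, N m; "grip_width": finger opening in mm.
Only numpy, scipy, OpenCV 4.12 (cv2) and the standard library are available. Lean on these libraries where they do the work, as an engineer would, in place of code of your own. Each camera call takes 0.05 s, during which the arm holds its last target.

### The job

The grip nut with the orange blade, on the ring arbor, is parked high on its thread start. Turn it backward (counter-clockwise seen from above) until it drops into the thread, then turn it forward (clockwise) to run it on until it seats on the brass washer, and let go. Do not disturb the loose things lying round about.

Things in the scene. Friction and masses are not known exactly. Their poses are not given: they have to be found in the camera images.
- arbor: Ring arbor, screwed down: grey base plate 104 x 104 x 12 mm; on it a plated ring, a brass clamp washer (60 mm across, its top 26 mm above the bench) and an upright stud (top 51 mm above the bench) with a coarse right-hand two-start thread, lead 24 mm per turn. Origin: centre of the plate's underside, on the stud's axis; z up.
- seat (a point): Centre of the brass washer's top, on the stud's axis, 26 mm above the bench: where the nut's foot seats. Turned forward without having dropped, the nut jams 12 mm too high; turn it back then.
- nut: Captive grip nut, about 0.2 kg: dark steel hub 50 mm across, 34 mm high, closed on top; on it an upright orange blade 64 mm long, 12 mm thick, 32 mm high (top 66 mm above the foot), white dot at one end. Origin: centre of the hub's foot, on the turning axis; z up, x along the blade to the dot. It only turns and slides on the stud, cannot be pulled off; the blade may be gripped either way round.
- grip_top (a point): Centre of the blade's top, 66 mm above the nut's foot, axes as the nut's. A gripper that pinches the blade holds the nut up past the thread start; it drops by its own weight when let go.
- nut_turn (a joint): Angle of the nut in the arbor's frame (rad), growing backward (counter-clockwise from above); 0 = thread start. Parked -1.0 to -0.3. Backward it climbs 3.8 mm per rad, comes off the thread end between 0 and 0.4 and falls 12 mm; hard stop at 1.3. Forward after the drop it descends 3.8 mm per rad and seats at the hard stop at -2.4. Friction about 0.03 N m; it stays where left.
- nut_lift (a joint): Height of the nut's foot above the brass washer (m): 0 seated, 0.017 to 0.020 parked, 0.021 just before the drop, 0.009 to 0.014 after the drop, up to 2 mm of play in the thread.
- plug_gauge: Bystander: plug gauge lying down, a steel double-ended roller 108 mm long, 39 mm thick; origin under its middle.
- loose_ring: Bystander: plated ring with an ear, 62 x 74 x 9 mm, lying flat; origin under its middle.
- marker: Bystander: white marker with green cap, 135 mm long, 16 mm thick, lying; origin under its middle.
- gauge_block: Bystander: grey steel block 30 x 35 x 20 mm; origin under its middle.
- paint_bottle: Bystander: white bottle with lime-green cap, 41 x 66 mm, 90 mm high, upright; origin under its middle.
- hex_key: Bystander: black hex key, 31 x 93 x 7 mm, lying flat; origin under its middle.

How it is judged:
By the outcome, as a careful person would: the job done as asked, in the order asked, and still so for the second after the job is handed in, with the robot touching nothing.
It also fails if it takes over 58 s, if anything falls off the work surface, if the arm or the gripper's body presses on something with over 40 N, if the wrist force passes 120 N, or if a joint passes its speed limit or range.

## Working session

There is one attempt and no reset: what is moved stays moved. The work goes in short steps, each a Python script; the robot and the scene stay as the last script left them, time stands still between calls to the robot, and variables do not carry over. Pictures are saved under pics/ and viewed, and the job is handed in when it is done.

```bash
mkdir -p pics; ls
python3 - <<'E'
from rig import bot
import cv2
s=bot.read_state(); print(s)
for n in ["scene","top","wrist"]:
    c=bot.read_camera(n); cv2.imwrite(f"pics/a_{n}.png",c["image"])
    print(n,{k:v for k,v in c.items() if k not in("image","depth")})
E
```

```text
pics
{'clock': 0.0, 'joint_positions': array([ 1.06740329e+00,  3.00542948e-01,  1.52157486e+00,  5.69582761e-06,
        1.32069585e+00, -6.66045787e-02]), 'qvel': array([-0.00099937, -0.00111492,  0.00145668, -0.00052631, -0.00128066,
        0.00026331]), 'effort': array([ 1.29183682e-03, -5.43490291e+01, -3.61801922e+01, -3.87059549e-05,
        4.01265628e-03,  5.14092244e-05]), 'ee_pos': array([232.57165635, 498.18066567, 249.68451862]), 'tool_rot': array([-0.5962492 ,  0.59666001,  0.37941198, -0.38017138]), 'ft_force': array([-0.44263427, -0.17959378,  1.17367486]), 'moment': array([-0.00512613, -0.02862629,  0.00143625]), 'grip_width': 85.80973701763259}
scene {'fovy': 48.73497584521569, 'cx': 325.0446206130444, 'cy': 231.85671828612132, 'k1': -0.010562100283123033, 'eye': array([ -30.22508451, -787.49611635,  638.95389903]), 'attitude': array([-0.5003086 ,  0.81934696, -0.23953572,  0.14486032])}
top {'fovy': 52.191949232900065, 'cx': 315.8225432980918, 'cy': 240.72335773901602, 'k1': -0.1075987064096997, 'eye': array([ 391.05191412,  140.12980303, 1174.86338716]), 'attitude': array([ 0.05487855, -0.69632845,  0.71285574, -0.06286279])}
wrist {'fovy': 59.84312598801964, 'cx': 325.47592964030486, 'cy': 241.63125969420128, 'k1': 0.026066944981142915, 'mount': array([[ 9.99999500e-01, -8.30020774e-04, -5.57063586e-04,
         9.38195922e-02],
       [ 2.78299353e-04, -3.04072779e-01,  9.52648764e-01,
        -1.24332865e+02],
       [-9.60106138e-04, -9.52648443e-01, -3.04072396e-01,
         7.83830968e+01],
       [ 0.00000000e+00,  0.00000000e+00,  0.00000000e+00,
         1.00000000e+00]])}
```

View pics/a_top.png

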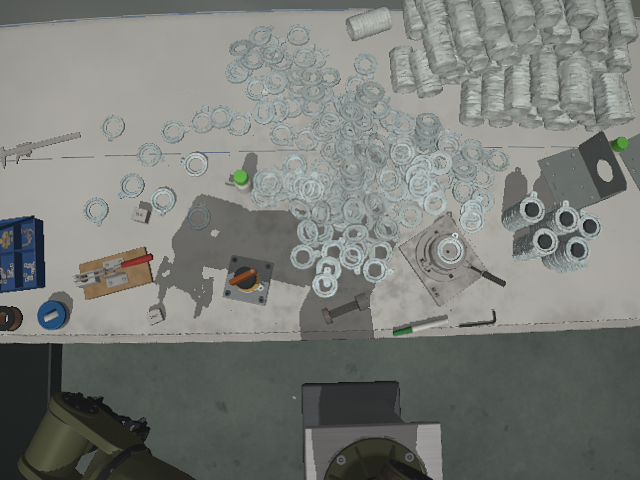

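View pics/a_scene.png

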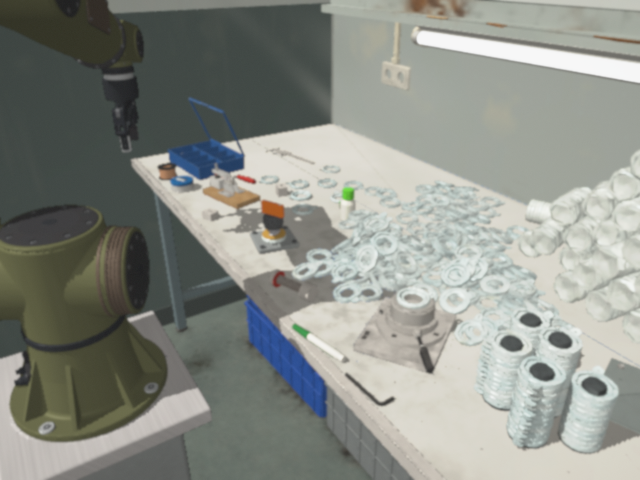

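View pics/a_wrist.png

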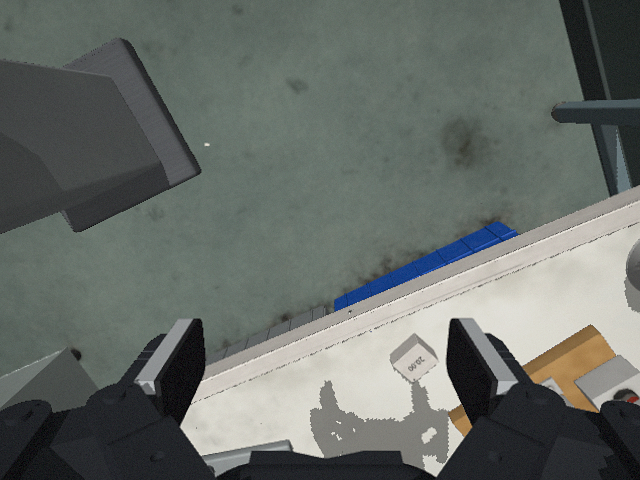

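The top view shows the arbor at about (247,280), with the blade running from (231,287) to (256,268). The bottle is at (240,180), the gauge block at (155,315) and the plug gauge at (345,308). Next I'll measure the nut.

```bash
cat > h.py <<'E'
import numpy as np, cv2
from scipy.spatial.transform import Rotation as R
def Rq(q): return R.from_quat([q[1],q[2],q[3],q[0]])
def pose(c,s=None):
    if "eye" in c: return Rq(c["attitude"]).as_matrix(), np.array(c["eye"])
    M=c["mount"]; Rt=Rq(s["tool_rot"]).as_matrix()
    return Rt@M[:3,:3], Rt@M[:3,3]+s["ee_pos"]
def K(c):
    f=240/np.tan(np.radians(c["fovy"]/2)); return np.array([[f,0,c["cx"]],[0,f,c["cy"]],[0,0,1.]]),np.array([c["k1"],0,0,0,0.])
def rays(c,uv):
    k,d=K(c); n=cv2.undistortPoints(np.float64(uv).reshape(-1,1,2),k,d).reshape(-1,2)
    return np.c_[n,np.ones(len(n))]
def pts(c,uv,s=None):
    uv=np.asarray(uv); A,e=pose(c,s); z=c["depth"][uv[:,1].astype(int),uv[:,0].astype(int)]
    p=(rays(c,uv)*z[:,None])@A.T+e; return p[z>0]
def onplane(c,uv,h,s=None):
    A,e=pose(c,s); r=rays(c,uv)@A.T; return e+r*((h-e[2])/r[:,2])[:,None]
def proj(c,P,s=None):
    A,e=pose(c,s); k,d=K(c); q=(np.asarray(P,float)-e)@A
    return cv2.projectPoints(q.reshape(-1,1,3),np.zeros(3),np.zeros(3),k,d)[0].reshape(-1,2)
def orange(c,lo=(4,150,90),hi=(17,255,255)):
    return cv2.inRange(cv2.cvtColor(c["image"],cv2.COLOR_BGR2HSV),lo,hi)
E
python3 - <<'E'
from rig import bot
from h import *
for n,b in [("top",(215,250,285,315)),("scene",(235,190,310,255))]:
    c=bot.read_camera(n); m=orange(c); m2=np.zeros_like(m); x0,y0,x1,y1=b; m2[y0:y1,x0:x1]=m[y0:y1,x0:x1]
    v,u=np.nonzero(m2); P=pts(c,np.c_[u,v]); print(n,len(P),np.percentile(P,[2,50,98],axis=0))
    T=P[P[:,2]>np.percentile(P[:,2],98)-8]; ctr,(w,hh),a=cv2.minAreaRect(T[:,:2].astype(np.float32)); print("top pts",len(T),ctr,w,hh,a, T[:,2].mean())
    q=T[:,:2]-T[:,:2].mean(0); U,S,V=np.linalg.svd(q); print("axis",np.degrees(np.arctan2(V[0,1],V[0,0])))
    cv2.imwrite(f"pics/b_{n}.png",cv2.resize(c["image"][y0-10:y1+10,x0-10:x1+10],None,fx=7,fy=7,interpolation=cv2.INTER_CUBIC))
c=bot.read_camera("top")
for nm,p in dict(plateTL=(231,257),plateTR=(271,259),plateBR=(267,303),plateBL=(226,299)).items(): print(nm,onplane(c,[p],12))
for nm,p,z in [("bottle",(240,178),90),("plugA",(325,313),20),("plugB",(366,303),20),("block",(155,315),20)]: print(nm,onplane(c,[p],z))
E
```

```text
top 131 [[481.13395253 261.78279378 103.96617369]
 [495.6148786  291.23676958 108.07366729]
 [509.47702494 315.8022122  112.45451933]]
top pts 124 (496.5846252441406, 288.8573913574219) 11.449292182922363 61.17049789428711 25.273395538330078 108.33503327474611
axis 115.50293205888437
scene 236 [[483.27323549 255.90653093  78.06848554]
 [495.78082108 279.84675574  93.05883286]
 [509.44482341 308.11511789 109.10486685]]
top pts 59 (494.9659729003906, 280.6683654785156) 8.358964920043945 57.317237854003906 25.640827178955078 105.55854512330647
axis -64.89947540029489
plateTL [[551.61083534 328.84497582  12.        ]]
plateTR [[544.66918153 232.84224739  12.        ]]
plateBR [[440.13338752 243.4091423   12.        ]]
plateBL [[451.50865867 340.57055063  12.        ]]
bottle [[723.76182757 296.54378122  90.        ]]
plugA [[413.40988177 107.37254479  20.        ]]
plugB [[434.24369976  10.42751481  20.        ]]
block [[416.33551932 507.93305352  20.        ]]
```

View pics/b_top.png

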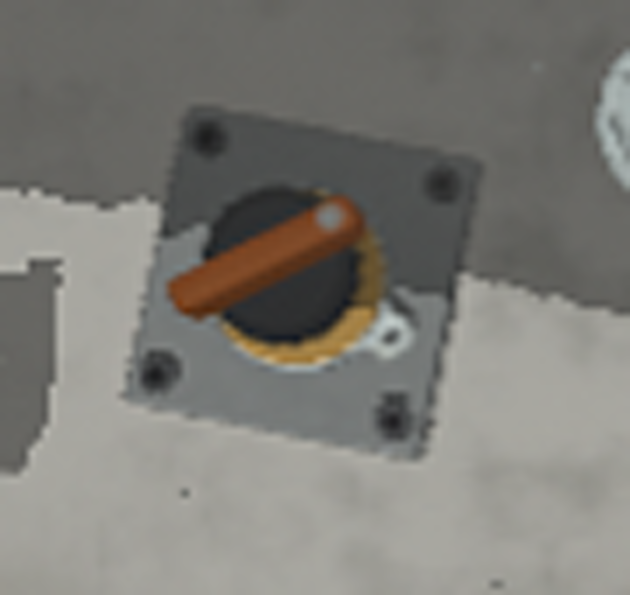

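View pics/b_scene.png

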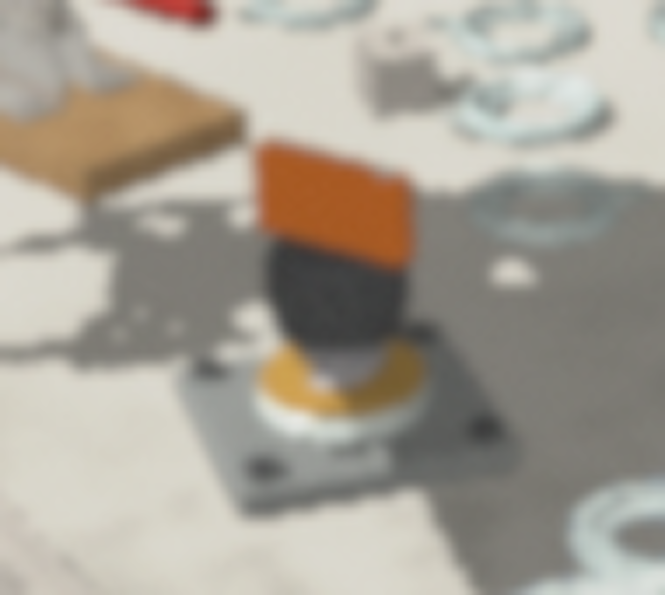

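Run:
```python
from rig import bot
from h import *
c=bot.read_camera("top")
uv=[(232.1,255),(273.6,262.9),(265,305.6),(223,297)]
P=onplane(c,uv,12); print(P,P.mean(0))
for i in range(4):
    d=P[(i+1)%4]-P[i]; print(np.hypot(*d[:2]),np.degrees(np.arctan2(d[1],d[0])))
s=bot.read_state(); print(Rq(s["tool_rot"]).as_matrix().round(3))
# j6 for tool x angle phi
for phi in range(-180,181,30):
    p=np.radians(phi); x=[np.cos(p),np.sin(p),0]; y=[0,0,-1]; z=np.cross(x,y)
    q=R.from_matrix(np.c_[x,y,z]).as_quat(); q=[q[3],*q[:3]]
    j=bot.ik([496,285,220],q); print(phi,None if j is None else np.round(j,3))
```

```text
[[556.39423253 326.21028604  12.        ]
 [535.13760346 226.71897736  12.        ]
 [434.12146709 248.19644099  12.        ]
 [456.37067082 347.72556907  12.        ]] [495.50599348 287.21281837  12.        ]
101.73674253787117 -102.06009915846033
103.27410736255976 167.9968411139614
101.98565782302597 77.399008841883
102.31138891653124 -12.13947414392184
[[ 0.423 -0.    -0.906]
 [ 0.906 -0.     0.423]
 [-0.    -1.    -0.   ]]
-180 None
-150 None
-120 [ 0.458  0.374  1.494 -0.     1.273  2.552]
-90 [ 0.458  0.374  1.494 -0.     1.273  2.028]
-60 [0.458 0.374 1.494 0.    1.273 1.505]
-30 [ 0.458  0.374  1.494 -0.     1.273  0.981]
0 [ 0.458  0.374  1.494 -0.     1.273  0.458]
30 [ 0.458  0.374  1.494 -0.     1.273 -0.066]
60 [ 0.458  0.374  1.494  0.     1.273 -0.59 ]
90 [ 0.458  0.374  1.494 -0.     1.273 -1.113]
120 [ 0.458  0.374  1.494 -0.     1.273 -1.637]
150 [ 0.458  0.374  1.494 -0.     1.273 -2.16 ]
180 None
```

```bash
cat >> h.py <<'E'
def Q(phi):
    x=[np.cos(phi),np.sin(phi),0]; y=[0,0,-1]; q=R.from_matrix(np.c_[x,y,np.cross(x,y)]).as_quat(); return [q[3],*q[:3]]
def look(bot,name):
    s=bot.read_state(); c=bot.read_camera("wrist"); cv2.imwrite(f"pics/{name}.png",c["image"])
    m=orange(c); n,l,st,_=cv2.connectedComponentsWithStats(m); i=1+np.argmax(st[1:,4]); v,u=np.nonzero(l==i)
    P=pts(c,np.c_[u,v],s); top=np.percentile(P[:,2],90); T=P[abs(P[:,2]-top)<3]
    ctr,wh,a=cv2.minAreaRect(T[:,:2].astype(np.float32)); q=T[:,:2]-T[:,:2].mean(0); V=np.linalg.svd(q,full_matrices=False)[2][0]
    print(name,"n",len(T),"ctr",np.round(ctr,1),"wh",np.round(wh,1),"top z",round(float(top),1),"axis",round(float(np.degrees(np.arctan2(V[1],V[0]))),1),"clock",s["clock"])
    return np.array(ctr),top,V
E
python3 - <<'E'
from rig import bot
from h import *
for i,phi in enumerate([70,25.4]):
    bot.move_to([496,286,215],Q(np.radians(phi)))
    s=bot.read_state(); print(s["ee_pos"],s["ft_force"],s["moment"])
    look(bot,f"c{i}")
E
```

```text
[495.5143939  286.79376915 215.15991239] [-0.28185244 -0.00516682  0.11476057] [-0.03127229 -0.01077601  0.03029702]
c0 n 1825 ctr [496.2 287.7] wh [11.9 63.1] top z 110.7 axis -64.4 clock 1.6333
[495.71456141 286.448595   215.09712463] [ 0.23133433  0.24260118 -0.36584577] [-0.00182328 -0.00357764  0.00986207]
c1 n 1852 ctr [496.4 287.9] wh [11.5 63.3] top z 110.9 axis -64.2 clock 2.45
```

View pics/c1.png

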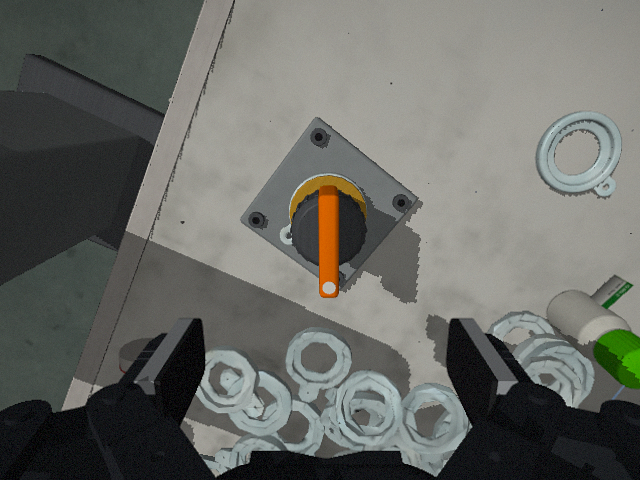

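The wrist view shows the blade centred at (329,240) with the dot at (329,288). Both wrist measurements agree to about 0.2 mm, and nut_turn is about -0.91. Next I descend and grip.

Run:
```python
from rig import bot
from h import *
print(bot.tip_reach)
phi=np.radians(25.7)
bot.move_gripper(45,30)
bot.move_to([496.3,287.7,150],Q(phi))
print(bot.servo_line([496.3,287.7,104],Q(phi),speed=80,until_force=8))
s=bot.read_state(); print(s["ee_pos"],s["ft_force"],s["moment"],s["grip_width"])
bot.move_gripper(0,30)
s=bot.read_state(); print(s["ee_pos"],s["ft_force"],s["moment"],s["grip_width"],s["clock"])
```

```text
19.0
False
[496.44838233 287.77608628 104.18353621] [0.38780559 0.10119921 0.15103066] [-0.04666407 -0.00927706  0.02057777] 45.18550098582859
[496.78429092 287.91765411 104.53004297] [3.65633968 1.45743308 1.56441958] [ 0.30586282 -0.50886973 -0.02101207] 11.295842984519929 4.4583
```

Run:
```python
from rig import bot
from h import *
t0=-0.911; phi0=np.radians(25.7); z0=104
for t in np.linspace(t0,0.65,9)[1:]:
    dz=3.3*(min(t,0.0)-t0)
    bot.move_to([496.5,287.8,z0+dz],Q(phi0+t-t0))
    s=bot.read_state(); print(round(t,2),s["ee_pos"].round(2),s["ft_force"].round(1),s["moment"].round(2),round(s["grip_width"],1),s["clock"])
    if abs(s["ft_force"]).max()>30 or abs(s["moment"][2])>1.5: print("STOP");break
```

```text
-0.72 [496.74 287.87 105.16] [ 0.6 -0.4  5.8] [-0.06 -0.06  0.05] 11.3 4.7667
-0.52 [496.64 287.81 105.87] [-0.9 -1.5  7.1] [-0.21  0.14  0.08] 11.2 5.075
-0.33 [496.6  287.72 106.59] [-1.6 -2.   9.1] [-0.39  0.32  0.1 ] 11.5 5.3833
-0.13 [496.56 287.6  107.15] [-1.7 -2.7  8.1] [-0.59  0.27 -0.03] 11.1 5.6917
0.06 [496.54 287.49 107.28] [-1.1 -3.2  7.2] [-0.77  0.17  0.09] 11.5 6.0
0.26 [496.45 287.39 106.56] [ 1.8 -3.6 -1.9] [-0.83 -0.56  0.02] 11.5 6.3083
0.45 [496.5  287.29 106.57] [ 2.9 -5.3 -2.3] [-0.99 -0.62 -0.03] 11.5 6.6167
0.65 [496.53 287.16 106.57] [ 3.3 -5.  -1.9] [-1.03 -0.72  0.04] 11.4 6.925
```

The vertical force flipped from +7 N to −2 N, which is the nut's weight hanging on the gripper. So the nut came off the thread near 0.1 to 0.26. I'll release it and check the drop.

Run:
```python
from rig import bot
from h import *
bot.move_gripper(45); bot.dwell(0.3)
s=bot.read_state(); print(s["ee_pos"],s["ft_force"],s["moment"]); q=s["tool_rot"]
bot.servo_line([496.4,287.7,215],speed=150)
look(bot,"d0")
```

```text
[496.51304302 287.81049857 107.01428318] [ 0.0324136  -0.05148594 -0.25040839] [ 0.00451154 -0.02235551 -0.05935103]
d0 n 1771 ctr [496.2 287.5] wh [63.3 11.5] top z 104.8 axis 24.8 clock 8.5167
```

View pics/d0.png

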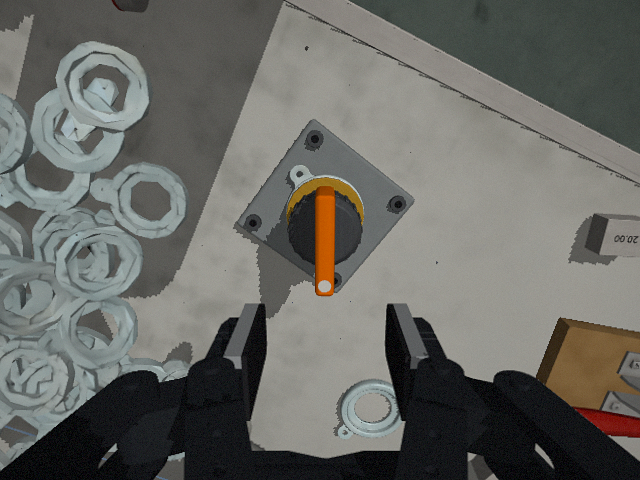

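It dropped: blade top is at 104.8 mm, so lift is about 12.8 mm, with nut_turn about 0.645. Next I regrip and run it forward, following the thread down.

```bash
cat > fwd.py <<'E'
from rig import bot
from h import *
t0=0.645; phi0=np.radians(24.8+90); z0=98.3; X=[496.4,287.7]
bot.move_to([*X,140],Q(phi0))
print(bot.servo_line([*X,z0],Q(phi0),speed=80,until_force=8))
bot.move_gripper(0,30)
s=bot.read_state(); print(s["ee_pos"].round(2),s["ft_force"].round(1),s["moment"].round(2),s["grip_width"])
T=list(np.linspace(t0,-2.25,13)[1:])+[-2.3,-2.35,-2.4,-2.44,-2.48,-2.52]
for t in T:
    dz=3.95*(t-t0)
    bot.move_to([*X,z0+max(dz,-12.3)],Q(phi0+t-t0))
    s=bot.read_state(); print(round(t,2),s["ee_pos"].round(2),s["ft_force"].round(1),s["moment"].round(2),round(s["grip_width"],1),s["clock"])
    if abs(s["ft_force"]).max()>35 or abs(s["moment"][2])>0.9: print("STOP");break
E
python3 fwd.py
```

```text
False
[496.75 287.36  98.73] [ 2.6 -5.1  3.2] [-0.74 -0.17  0.01] 11.362332651772443
0.4 [496.78 287.45  97.79] [ 1.2 -5.1  3.3] [-0.73 -0.23 -0.09] 11.2 10.375
0.16 [496.77 287.56  96.88] [ 2.2 -4.5  4.4] [-0.72 -0.29 -0.15] 11.0 10.7167
-0.08 [496.8  287.63  95.94] [ 2.7 -4.5  5.4] [-0.68 -0.33 -0.15] 10.9 11.0583
-0.32 [496.84 287.72  95.02] [ 2.3 -4.7  5.7] [-0.64 -0.43 -0.13] 11.3 11.4
-0.56 [496.91 287.74  94.11] [ 3.2 -4.   5.8] [-0.54 -0.51 -0.19] 11.2 11.7417
-0.8 [496.97 287.81  93.2 ] [ 2.  -4.2  4.6] [-0.49 -0.61 -0.07] 11.3 12.0833
-1.04 [497.05 287.83  92.25] [ 4.2 -3.8  5.1] [-0.55 -0.64 -0.14] 11.5 12.425
-1.28 [497.13 287.83  91.34] [ 4.3 -2.1  4.8] [-0.58 -0.77 -0.11] 11.2 12.7667
-1.53 [497.22 287.81  90.44] [ 4.6 -3.4  5.5] [-0.56 -0.92 -0.17] 11.2 13.1083
-1.77 [497.3  287.76  89.5 ] [ 4.7 -3.2  4.3] [-0.62 -1.   -0.22] 11.6 13.45
-2.01 [497.38 287.7   88.58] [ 5.9 -3.4  5.1] [-0.75 -1.   -0.1 ] 11.5 13.7917
-2.25 [497.4  287.67  87.62] [ 6.3 -4.3  4.8] [-0.9  -1.01 -0.17] 11.5 14.1333
-2.3 [497.43 287.67  87.44] [ 6.1 -4.   4.8] [-0.95 -1.11 -0.17] 11.4 14.3833
-2.35 [497.45 287.62  87.38] [ 6.3 -4.8  6.1] [-1.   -0.93 -0.12] 11.5 14.6333
-2.4 [497.47 287.61  87.36] [ 4.9 -5.4  9.1] [-1.14 -0.84 -0.03] 11.4 14.8833
-2.44 [497.46 287.65  87.35] [ 4.1 -7.2 10.2] [-1.14 -0.65  0.84] 11.3 15.1333
-2.48 [497.45 287.67  87.39] [ 3.9 -6.9 12.5] [-1.26 -0.52  1.51] 11.3 15.3833
STOP
```

The moment about z rose sharply at −2.44 to −2.48 rad, so the nut is on the hard stop. I'll release, retreat and check.

Run:
```python
from rig import bot
from h import *
bot.move_gripper(45); bot.dwell(0.2)
s=bot.read_state(); print(s["ft_force"],s["moment"])
bot.servo_line([496.4,287.7,200],speed=150)
c,top,V=look(bot,"e0")
a=np.degrees(np.arctan2(V[1],V[0])); print("turn",[np.radians(a+12.1-k) for k in(0,180,360)],"lift",top-66-26)
c=bot.read_camera("top"); cv2.imwrite("pics/e_top.png",c["image"])
c=bot.read_camera("scene"); cv2.imwrite("pics/e_scene.png",cv2.resize(c["image"][180:270,210:330],None,fx=6,fy=6))
```

```text
[ 0.02453767 -0.2428975  -0.12674358] [1.12833694e-02 1.19711978e-05 1.88385854e-03]
e0 n 1830 ctr [497.2 288. ] wh [63.2 11.7] top z 93.3 axis -149.9 clock 16.9083
turn [np.float64(-2.4056152361159486), np.float64(-5.547207889705741), np.float64(-8.688800543295535)] lift 1.298698379605156
```

View pics/e0.png

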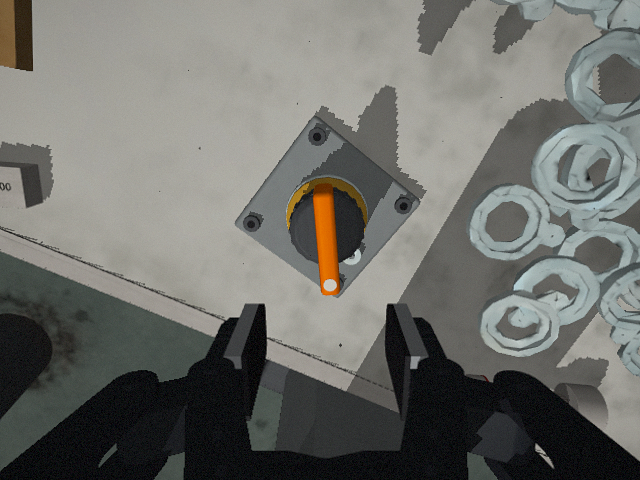

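View pics/e_scene.png

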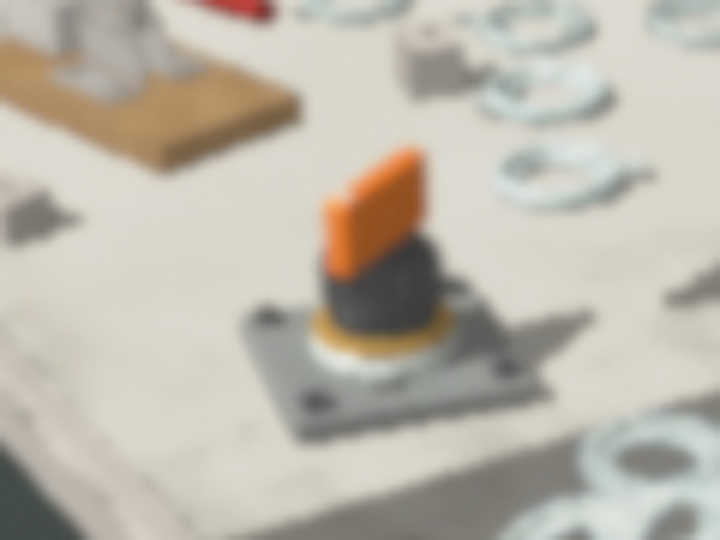

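The nut is at the stop, at -2.406 rad, with the blade centred at (327,240). The measured lift of 1.3 mm could be camera bias, so I'll compare it with the plate and washer heights in the same kind of view.

Run:
```python
from rig import bot
from h import *
s=bot.read_state(); c=bot.read_camera("wrist")
def med(box):
    x0,y0,x1,y1=box; g=np.stack(np.meshgrid(np.arange(x0,x1),np.arange(y0,y1)),-1).reshape(-1,2); P=pts(c,g,s); return np.percentile(P[:,2],[10,50,90]).round(2)
print("plate",med((265,200,280,215)),med((312,150,330,165)),med((375,195,388,208))); print("bench",med((200,120,230,150)),med((300,320,330,335)))
hsv=cv2.cvtColor(c["image"],cv2.COLOR_BGR2HSV); m=cv2.inRange(hsv,(18,130,80),(30,255,255)); m[:170]=0;m[240:]=0; m=cv2.erode(m,np.ones((3,3))); v,u=np.nonzero(m); k=(u>280)&(u<380)
P=pts(c,np.c_[u,v][k],s); print("brass",len(P),np.percentile(P[:,2],[5,50,95]) if len(P) else 0)
m=(hsv[...,2]<75).astype(np.uint8); 
print("hubtop",med((345,215,352,235)),med((303,215,310,235)),"blade",med((322,215,328,260)))
```

```text
plate [11.7  12.69 13.59] [11.88 12.78 13.61] [11.72 12.75 13.68]
bench [-0.17  0.73  1.67] [-0.22  0.61  1.46]
brass 450 [25.5277428  26.66950794 27.92067796]
hubtop [59.82 60.76 61.41] [59.92 60.79 61.59] blade [91.99 92.81 93.71]
```

View pics/e_top.png

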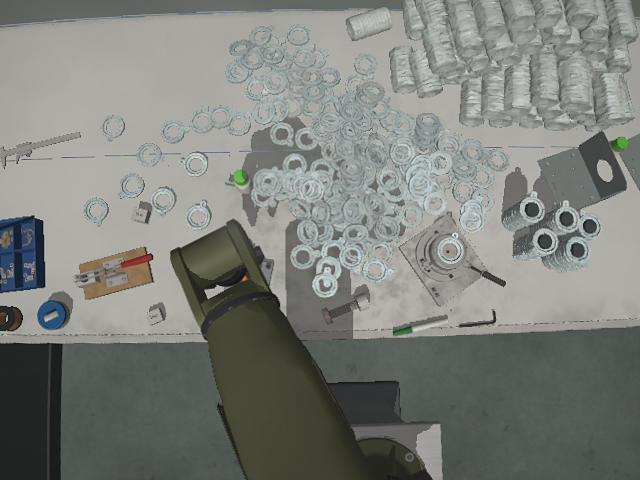

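All the medians read about 0.7 mm high: bench 0.7, plate 12.7, brass 26.7. With that removed, the hub top is at 60.05 mm and the blade top at 92.1 mm, so lift is about 0.1 mm and the nut is seated. The bottle (240,180), gauge block (155,315), plug gauge (345,308), marker and hex key are where they started in the top view.

```bash
python3 -c "
from rig import bot
print(bot.finish_job(), bot.read_state()['clock'])"
```

```text
the job is handed in; nothing more can be done
the job is handed in; nothing more can be done
```

The nut is seated on the brass washer, released, and the job is handed in. The clock read about 17 s, well inside the 58 s limit.

- **Backward turn:** I gripped the blade and turned it from about −0.91 to +0.65 rad. The nut came off the thread between about 0.1 and 0.26 rad, and when I let go it dropped to a lift of about 12 mm.
- **Forward turn:** I gripped it again and ran it forward until it met the hard stop, where the turning moment rose to 1.5 N m. Then I released it and backed the arm clear.
- **Last checks:** the nut was at −2.41 rad. The first lift reading was 1.3 mm, which disagreed with a seated nut. The bench, plate and washer all read about 0.7 mm high in that camera, and median heights with that removed give a lift of about 0.1 mm.
- **Forces and bystanders:** the wrist force readings stayed under about 15 N. The five loose items I could pick out in the top view had not moved. I did not check the loose ring separately, because there are many similar rings on the bench.

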